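Fit the shaker's capped top, then take off the dust cap alone

ROBOT

A 6-joint arm with a two-finger parallel gripper is mounted at the origin on the work surface. World frame = base frame: x ahead of the robot, y to its left, z up, the work surface at z = 0. Lengths are in m, angles in rad, forces in N, time in s.
With the tool pointing down it reaches from about 0.325 to 0.875 m from the base axis. Payload 4.4 kg.
Tool frame: the origin (TCP) lies midway between the tips of the shut fingers; the grasp point (between the pads) lies 19 mm behind it (r.tcp_to_grasp is the distance from the TCP to the grasp point, in m); z points along the fingers, y is the line along which they close (so a half turn about z gives the same grasp; the last joint's range is limited). The gripper opens to 85 mm and grips with 20 to 120 N. Pads are 22 mm wide; open, the fingers measure 114 mm over their backs; the gripper's body (76 mm by 85 mm) begins 54 mm behind the grasp point. The pads swing forward as they close: fully open they stand 13 mm farther back than shut.
Start: joints at [0.977, 0.207, 1.542, -0, 1.393, -0.15], TCP at [0.247, 0.519, 0.231] pointing down, gripper open.
Joint ranges: [-2.73, 2.73], [-0.86, 2.22], [0.23, 2.46], [-1.11, 4.25], [0.08, 2.63], [-2.82, 2.82]. Speed limits (rad/s): [2.79, 2.79, 3.14, 3.14, 3.14, 3.14].

INTERFACE

Orientations are given as a unit quaternion [w, x, y, z].
In Python, from workcell import r gives the robot as it stands. The module is installed in compiled form; this text tells all that it offers.
- The arm moves only by the tool move_arm, never from a script. Its argument "increments" is a list that holds one entry, the list of rows, each a list of 7 numbers: the shift along the tool's x, y, z in m, then the turn, a rotation vector about the tool's x, y, z in rad, then the closure, from 0 (fully open) to 1 (shut). In form: [[[tx, ty, tz, wx, wy, wz, grip], ...]]. A call has 1 to 12 rows; each row shifts and turns the commanded pose from where the row before left it, along the tool's axes as they then stand; what a row does not reach is not made up. A row lasts 1/12 s, in which the tool goes at most 41.7 mm and 7.16 degrees, less where a joint would pass 70% of its speed; a pose out of reach is approached as far as the arm can. A call is refused whole if a number of a shift passes 0.0417 or a number of a turn 0.125, either way. A call with a gripper value outside its range is refused whole. The fingers move at their own pace and stop on an object; "newtons" is the grip in N (left out, the last holds). Time passes only in rows, so rows that do not move let the fingers close. It gives the time, the measured TCP pose, the force, the opening and the grip force at its end, in the units of the state.
- r.observe(): the state, without advancing time (a new reading comes with each control period).
- r.grab_frame(name): name is "scene" or "top"; returns (picture, depth): 400x640x3 uint8, red, green, blue; 400x640 float32, m along the optical axis (not along the pixel's ray), 0 where there is no reading.
- r.camera_info(name): a dict with "fx", "fy", "cx", "cy" (pixels), "extrinsics" (4x4, takes a point from world to camera coordinates). Camera axes: x right, y down, z forward; pixel columns grow to the right and rows downward; lengths in m; the calibration is good to about 2 mm. A picture is of the moment at which its call begins. camera_info takes no time and is no camera call.
- r.job_done(): hands the job in; it is judged then, once.
The state is a dict: "time": time; "joint_pos": joint angles; "qd": joint speeds; "effort": joint torques, N m; "position": TCP position; "orientation": TCP orientation; "force": force on the tool from outside, world axes, zero at the start; "torque": the same for the moment, N m; "opening": opening from 0.0 (shut) to 1.0 (fully open); "finger_force": force on a finger pad.
Only numpy, scipy, OpenCV 4.12 (cv2) and the standard library are available. Lean on these libraries where they do the work, as an engineer would, in place of code of your own. Each camera call takes 0.05 s, during which the arm holds its last target. There are 200 camera calls.

TASK

Get the sprinkle shaker at the sausage stall ready for use: pick up its loose metal top by the skirt, with the plastic dust cap left riding on it, set it all the way down onto the open shaker can without dropping it, and let go; the can stays standing where it is. Then lift the dust cap off alone, leaving the metal top seated level on the can, and finish while still holding the cap in the gripper, in the air about 8 cm clear above the top. Leave the other things on the counter undisturbed.

Things in the scene. Friction and masses are not known exactly. Their poses are not given: they have to be found in the camera images.
- shaker: The open sprinkle shaker, the one without a top: straight round stainless steel can, 54 mm across, 92 mm high, open above, loose and upright on the counter, about 0.35 kg. Its uppermost 7 mm taper in to 49 mm across at the rim, as a lead-in for the top. Origin: centre of its underside; z up.
- shaker_rim (a point): Centre of the can's open mouth, in the plane of its rim, 92 mm above its underside.
- top: The shaker's perforated metal top (inner lid), 0.14 kg, standing on the counter, cap on. Round skirt 64 mm across (59 inside), 20 high, open below; above it a perforated deck 50 mm across, 15 high, inside the cap. Slips over the can with 2.5 mm play all round until a ceiling 16 mm above its lower edge meets the rim: origin then 76 mm above the can's underside. No latch. Origin: centre of skirt's lower edge.
- top_shoulder (a point): Centre of the flat shoulder on the skirt's upper edge, 20 mm above the top's origin. The cap's lower edge rests on this shoulder, which shows as a 3 mm ledge around the cap.
- cap: White plastic dust cap (outer lid) on the top: round cup, mouth down, 58 mm across, 28 high, wall 2 mm, mouth edge bevelled over its lowest 3 mm, 0.03 kg. Loose, 2 mm play all round, no catch: lifting the cap leaves the top; lifting the top carries the cap. Origin: centre of its lower edge, z up; on the top it coincides with point top_shoulder. Top and cap together are 48 mm high.
- closed_shaker: Bystander: a second shaker of the same make, complete with its top and cap as one piece, 124 mm high, 64 mm across, standing on the counter. Origin: centre of its underside.
- sauce: Bystander: squeeze bottle with a pointed white nozzle, 60 mm across, 165 mm high. Origin: centre of its underside.
- mug: Bystander: white mug with a handle, 76 mm across, 88 mm high. Origin: centre of its underside.
- roll: Bystander: bread roll, 84 mm across, 50 mm high. Origin: centre of its underside.
- tray: Bystander: empty brown card food tray, about 145 by 100 mm, 39 mm high. Origin: centre of its underside.
- tongs: Bystander: steel serving tongs lying on the counter, 240 mm long, 24 mm high. Origin: near the middle of their length, at the counter.
Mind the look-alikes: they are no part of the job. What is shaped like the top but orange or pink is not meant.

How it is judged:
By the outcome, as a careful person would: the job done as asked, in the order asked, and still so for the second after the job is handed in, while the arm keeps its last pose, push and grip.
It also fails if it takes over 56 s, if anything falls off the work surface, if the arm or the gripper's body presses on something with over 40 N, if the wrist force passes 120 N, or if a joint passes its speed limit or range.

## Working session

There is one attempt and no reset: what is moved stays moved. The work goes in short steps, Python scripts to look and compute and a tool call to move; the robot and the scene stay as the last step left them, time stands still between calls to the robot, and variables do not carry over. Pictures are saved under pics/ and viewed, at most 10 in all, crops included, and the job is handed in when it is done.

Besides the shell and the picture viewer there is one more tool, called after "Call:" as name(argument=value, ...), one argument or row to a line, values as JSON. move_arm: Moves the arm, as the interface text tells. Its arguments: {"type":"object","properties":{"increments":{"type":"array"},"newtons":{"type":"number"}},"required":["increments"]}

```bash
mkdir -p pics
cat > h.py <<'E'
import numpy as np, cv2
from workcell import r
def grab(n,save=None):
    p,d=r.grab_frame(n)
    if save: cv2.imwrite(f'pics/{save}.png',p[:,:,::-1])
    return p,d
def cloud(n,d):
    c=r.camera_info(n); E=np.array(c['extrinsics'])
    v,u=np.mgrid[0:400,0:640]
    P=np.stack([(u-c['cx'])*d/c['fx'],(v-c['cy'])*d/c['fy'],d],-1)
    W=(P-E[:3,3])@E[:3,:3]
    W[d<=0]=np.nan
    return W
E
python3 - <<'E'
from h import *
for n in('scene','top'):
    p,d=grab(n,n+'0'); np.savez(n+'0.npz',p=p,W=cloud(n,d))
    print(n,r.camera_info(n))
o=r.observe();print(o['position'],o['orientation'],o['time'],o['opening'],o['force'])
E
```

```text
scene {'fx': 496.2575105002889, 'fy': 496.2575105002889, 'cx': 319.9588177448204, 'cy': 197.83552441169743, 'extrinsics': array([[ 0.74024533,  0.67200365, -0.02116476, -0.39919324],
       [ 0.3703659 , -0.43384468, -0.82134517, -0.12478897],
       [-0.56112917,  0.60015822, -0.57003874,  1.88927721],
       [ 0.        ,  0.        ,  0.        ,  1.        ]])}
top {'fx': 415.51626014181363, 'fy': 415.51626014181363, 'cx': 314.15356574520706, 'cy': 199.3818534082727, 'extrinsics': array([[ 0.08046177, -0.99674763, -0.00448046, -0.02112683],
       [-0.97570757, -0.07784282, -0.20478096,  0.57117046],
       [ 0.20376616,  0.02084865, -0.97879757,  1.13741525],
       [ 0.        ,  0.        ,  0.        ,  1.        ]])}
[0.24649456 0.51873087 0.23021986] [-4.01450419e-04  2.20082317e-01  9.75480742e-01 -9.66768584e-04] 0.1 0.9968104845479769 [-0.15999183 -0.11615719 -0.30334609]
```

View pics/scene0.png

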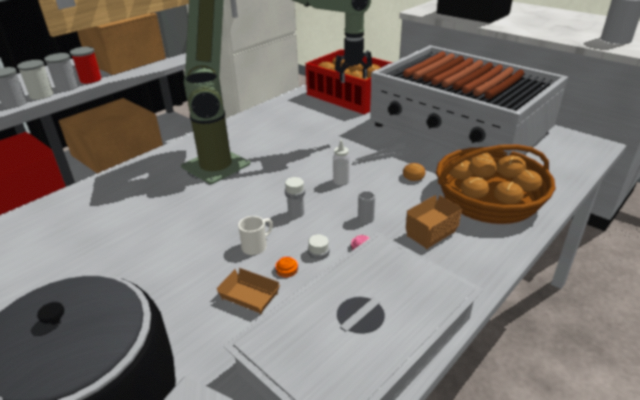

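View pics/top0.png

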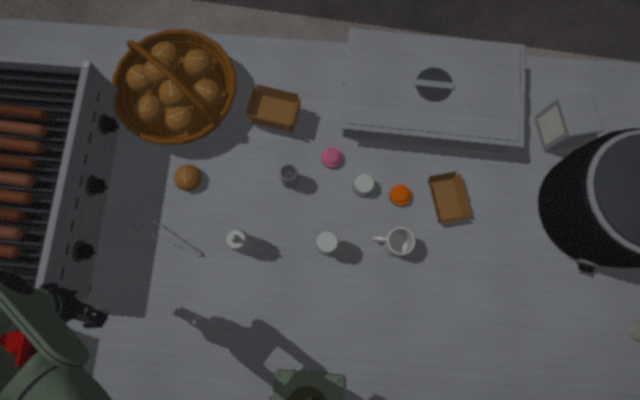

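The scene picture shows the white-capped top at (318,245) and the open can at (367,207). In the top view they are at (364,185) and (289,175).

Candidates for the top, in top-view pixels:
- White cap on metal at (364,185): chosen.
- Orange at (400,195): look-alike.
- Pink at (331,157): look-alike.
- Closed shaker at (327,242), whose cap is part of a 124 mm high piece: bystander.

For the can, the candidates are the open grey one at (289,175) and the sauce bottle at (236,239). I choose the grey one.

```bash
cat > m.py <<'E'
from h import *
from scipy.optimize import least_squares
def fit(x,y,R=None):
    f=lambda q:np.hypot(x-q[0],y-q[1])-(R or q[2])
    s=least_squares(f,[x.mean(),y.mean(),.03],loss='soft_l1',f_scale=.002)
    return s.x
E
python3 - <<'E'
from m import *
for n,boxes in (('top',dict(top=(345,385,165,205),can=(272,308,155,195),closed=(308,346,225,262),pink=(318,344,145,170),orange=(386,415,182,210),sauce=(222,255,225,255),mug=(370,420,222,260))),('scene',dict(top=(300,338,228,264),can=(352,384,186,230)))):
    z=np.load(n+'0.npz');W=z['W']
    for k,(a,b,c,e) in boxes.items():
        w=W[c:e,a:b].reshape(-1,3);w=w[np.isfinite(w[:,2])]
        g=np.median(w[w[:,2]<.012,2]); h=w[w[:,2]>.012]
        zt=np.percentile(h[:,2],97); t=h[h[:,2]>zt-.008]
        print(n,k,'ground %.4f ztop %.4f'%(g,zt),'n',len(t),'topmid',((t.min(0)+t.max(0))/2)[:2].round(4),'ext',np.ptp(t,0)[:2].round(3),'all bbox',h.min(0).round(3),h.max(0).round(3))
p=cv2.imread('pics/scene0.png')[180:280,260:400]; q=cv2.imread('pics/top0.png')[140:220,265:425]
a=cv2.resize(p,(780,557//1)[:2],interpolation=cv2.INTER_CUBIC)
cv2.imwrite('pics/crop0.png',a)
E
```

```text
top top ground 0.0003 ztop 0.0526 n 266 topmid [ 0.6345 -0.1172] ext [0.056 0.054] all bbox [ 0.603 -0.148  0.013] [ 0.662 -0.087  0.055]
top can ground 0.0002 ztop 0.0938 n 67 topmid [0.6362 0.1027] ext [0.05  0.049] all bbox [0.611 0.076 0.012] [0.664 0.129 0.097]
top closed ground -0.0001 ztop 0.1276 n 355 topmid [ 0.4463 -0.0212] ext [0.056 0.056] all bbox [ 0.415 -0.051  0.082] [0.475 0.01  0.13 ]
top pink ground 0.0003 ztop 0.0376 n 172 topmid [ 0.7155 -0.0159] ext [0.047 0.046] all bbox [ 0.684 -0.048  0.012] [0.747 0.015 0.041]
top orange ground 0.0005 ztop 0.0377 n 186 topmid [ 0.6147 -0.2293] ext [0.047 0.047] all bbox [ 0.583 -0.262  0.013] [ 0.647 -0.198  0.041]
top sauce ground 0.0001 ztop 0.1569 n 25 topmid [0.434  0.2205] ext [0.013 0.011] all bbox [0.403 0.192 0.013] [0.461 0.252 0.166]
top mug ground 0.0011 ztop 0.0911 n 139 topmid [ 0.4689 -0.2222] ext [0.075 0.074] all bbox [ 0.431 -0.259  0.012] [ 0.506 -0.15   0.096]
scene top ground 0.0008 ztop 0.0525 n 211 topmid [ 0.6948 -0.1452] ext [0.171 0.113] all bbox [ 0.609 -0.202  0.012] [ 0.78  -0.088  0.103]
scene can ground 0.0012 ztop 0.0929 n 85 topmid [0.6405 0.1027] ext [0.053 0.058] all bbox [0.612 0.074 0.012] [0.669 0.138 0.097]
```

View pics/crop0.png

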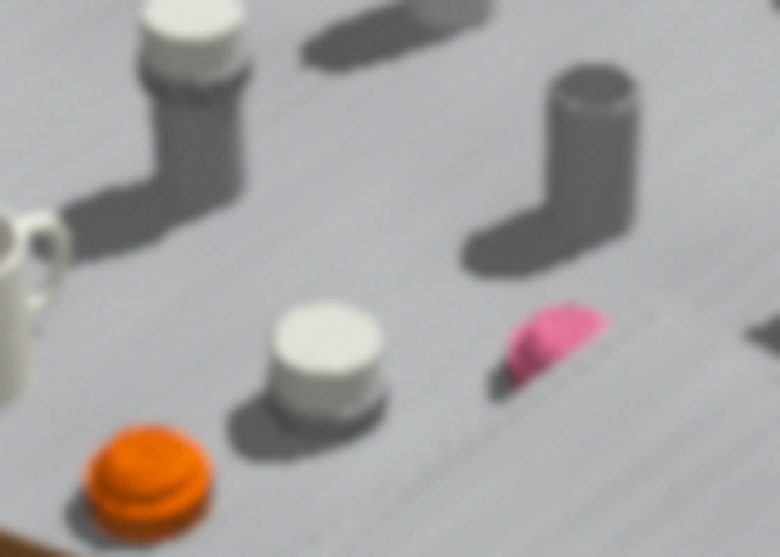

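The crop confirms the choice: a white cap over a grey skirt (crop 325,365), with the can open above (crop 595,90). One refined fit follows, along with the move offsets in tool axes.

```bash
cat >> m.py <<'E'
from scipy.spatial.transform import Rotation as Ro
def tool(dw):
    o=r.observe(); q=o['orientation']; return Ro.from_quat([*q[1:],q[0]]).inv().apply(dw)
def edge(W,c,z0,z1,rad=.045):
    w=W.reshape(-1,3); w=w[np.isfinite(w[:,2])]
    w=w[(np.hypot(w[:,0]-c[0],w[:,1]-c[1])<rad)&(w[:,2]>z0)&(w[:,2]<z1)]; return w
E
python3 - <<'E'
from m import *
for n in('top','scene'):
    W=np.load(n+'0.npz')['W']
    c=(.6335,-.1173)
    t=edge(W,c,.042,.06); i=t[np.hypot(t[:,0]-c[0],t[:,1]-c[1])<.02]
    print(n,'cap z',np.median(i[:,2]),'n',len(t),'centroid disc',i.mean(0)[:2])
    hull=cv2.minEnclosingCircle((t[:,:2]*1000).astype(np.float32)); print(' capcircle',hull, 'mean',t.mean(0)[:2]*1000)
    s=edge(W,c,.006,.018); print(' skirt fit',fit(s[:,0],s[:,1],.032)[:2],len(s))
    s=edge(W,c,.024,.042); print(' cap side fit',fit(s[:,0],s[:,1],.029)[:2],len(s))
    c=(.637,.103)
    t=edge(W,c,.087,.10); print(' rim',fit(t[:,0],t[:,1],.0245)[:2],fit(t[:,0],t[:,1]),np.median(t[:,2]),len(t))
    s=edge(W,c,.02,.08);
    o=s[np.hypot(s[:,0]-c[0],s[:,1]-c[1])>.018];print(' can side',fit(o[:,0],o[:,1],.027)[:2],len(o))
o=r.observe();print(o['position'],tool(np.array([.6335,-.1173,.1])-o['position']))
E
```

```text
top cap z 0.04817928706502558 n 294 centroid disc [ 0.6336094  -0.11744199]
 capcircle ((634.6392822265625, -117.4687728881836), 29.128694534301758) mean [ 633.7027818  -117.46287582]
 skirt fit [ 0.63550423 -0.11779104] 27
 cap side fit [ 0.63483007 -0.11772714] 31
 rim [0.63754045 0.10318484] [0.63745335 0.10314271 0.0241305 ] 0.0914795961427699 59
 can side [0.6369622  0.10317904] 181
scene cap z 0.04922642382383241 n 216 centroid disc [ 0.63313564 -0.1175267 ]
 capcircle ((637.9920654296875, -115.90848541259766), 32.45984649658203) mean [ 638.69847708 -119.11600874]
 skirt fit [ 0.6357893  -0.11527644] 64
 cap side fit [ 0.63574037 -0.11560084] 104
 rim [0.63958344 0.10421468] [0.639619   0.10415345 0.02430409] 0.0909053639209495 72
 can side [0.63836566 0.10552928] 316
[0.24649456 0.51873087 0.23021986] [-0.62265614 -0.40797814  0.13083902]
```

Heights check out: cap 48 mm, rim 91–92 mm. The estimates are top at (0.635, -0.117) and can at (0.638, 0.104). I move over the top.

Call:
move_arm(
  increments=[
    [[-0.0312, -0.0204, 0, 0, 0, 0, 0], [-0.0312, -0.0204, 0, 0, 0, 0, 0], [-0.0312, -0.0204, 0, 0, 0, 0, 0], [-0.0312, -0.0204, 0, 0, 0, 0, 0], [-0.0312, -0.0204, 0, 0, 0, 0, 0], [-0.0312, -0.0204, 0, 0, 0, 0, 0], [-0.0312, -0.0204, 0, 0, 0, 0, 0], [-0.0312, -0.0204, 0, 0, 0, 0, 0], [-0.0312, -0.0204, 0, 0, 0, 0, 0], [-0.0312, -0.0204, 0, 0, 0, 0, 0]],
  ],
  newtons=40,
)

```text
time: 0.93
position: [0.4413, 0.1993, 0.2309]
orientation: [-0.0, 0.22, 0.975, -0.0]
force: [0.6, -0.4, 0.5]
opening: 1.002
finger_force: 0.0
```

Call:
move_arm(
  increments=[
    [[-0.0312, -0.0204, 0, 0, 0, 0, 0], [-0.0312, -0.0204, 0, 0, 0, 0, 0], [-0.0312, -0.0204, 0, 0, 0, 0, 0], [-0.0312, -0.0204, 0, 0, 0, 0, 0], [-0.0312, -0.0204, 0, 0, 0, 0, 0], [-0.0312, -0.0204, 0, 0, 0, 0, 0], [-0.0312, -0.0204, 0, 0, 0, 0, 0], [-0.0312, -0.0204, 0, 0, 0, 0, 0], [-0.0312, -0.0204, 0, 0, 0, 0, 0], [-0.0312, -0.0204, 0, 0, 0, 0, 0], [0, 0, 0, 0, 0, 0, 0], [0, 0, 0, 0, 0, 0, 0]],
  ],
)

```text
time: 1.93
position: [0.6352, -0.1189, 0.2298]
orientation: [-0.001, 0.222, 0.975, 0.0]
force: [-1.0, 1.2, 0.7]
opening: 1.001
finger_force: 0.0
```

Run:
```python
from m import *
o=r.observe();print(o['position'],o['orientation'],o['force'],o['time'],tool(np.array([.635,-.1172,.08])-o['position']))
```

```text
[ 0.63522158 -0.11894012  0.22979757] [-1.11414787e-03  2.21596714e-01  9.75137744e-01  1.88544902e-04] [-0.97526424  1.18202601  0.69591284] 1.9333 [0.00061384 0.00149234 0.14979915]
```

Call:
move_arm(
  increments=[
    [[0.0003, 0.0012, 0.025, 0, 0, 0, 0], [0, 0, 0.03, 0, 0, 0, 0], [0, 0, 0.03, 0, 0, 0, 0], [0, 0, 0.03, 0, 0, 0, 0], [0, 0, 0.03, 0, 0, 0, 0], [0, 0, 0.025, 0, 0, 0, 0], [0, 0, 0.02, 0, 0, 0, 0], [0, 0, 0.01, 0, 0, 0, 0], [0, 0, 0, 0, 0, 0, 0], [0, 0, 0, 0, 0, 0, 0]],
  ],
)

```text
time: 2.77
position: [0.6352, -0.115, 0.0314]
orientation: [-0.0, 0.22, 0.976, 0.0]
force: [0.4, -0.9, 0.2]
opening: 1.002
finger_force: 0.0
```

Run:
```python
from m import *
o=r.observe();print(o['position'],o['force'])
p,d=grab('scene');p2,d2=grab('top')
a=cv2.resize(p[190:280,260:380],(400,300),interpolation=cv2.INTER_CUBIC);b=cv2.resize(p2[140:230,300:420],(400,300),interpolation=cv2.INTER_CUBIC)
cv2.imwrite('pics/c1.png',np.hstack([a,b])[:,:,::-1])
```

```text
[ 0.63521985 -0.11496121  0.03142706] [ 0.44765835 -0.89365875  0.23303209]
```

View pics/c1.png

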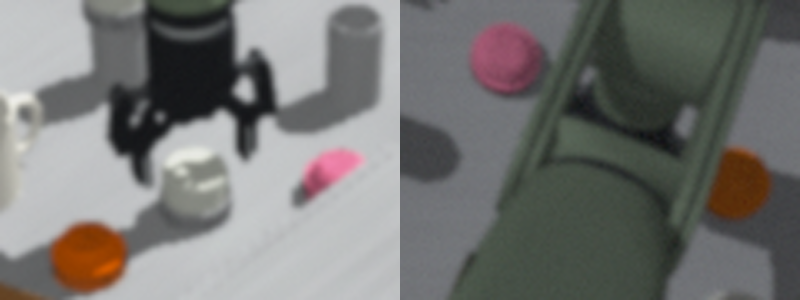

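The left half shows the fingertips astride the cap, at scene pixels (304,243) and (334,236). The orange and pink look-alikes are clear. I check this against the projection.

Run:
```python
from m import *
c=r.camera_info('scene');E=np.array(c['extrinsics'])
def pr(P):
    q=E[:3,:3]@P+E[:3,3];return np.round([c['fx']*q[0]/q[2]+c['cx'],c['fy']*q[1]/q[2]+c['cy']],1)
y=np.array([.429,.903,0]);o=np.array([.635,-.1165,0])
for z in (.031,.044,.055):
    print(z,[pr(o+s*.047*y+[0,0,z]) for s in(-1,1)])
print('cap top',pr(np.array([.635,-.1172,.048])))
```

```text
0.031 [array([302.1, 248.6]), array([332. , 240.2])]
0.044 [array([301.9, 245.1]), array([332. , 236.7])]
0.055 [array([301.7, 242.2]), array([331.9, 233.8])]
cap top [316.9 240. ]
```

Call:
move_arm(
  increments=[
    [[0, -0.0012, 0.008, 0, 0, 0, 0], [0, 0, 0.009, 0, 0, 0, 0], [0, 0, 0.009, 0, 0, 0, 0], [0, 0, 0.006, 0, 0, 0, 0], [0, 0, 0.003, 0, 0, 0, 0], [0, 0, 0, 0, 0, 0, 0], [0, 0, 0, 0, 0, 0, 0]],
  ],
)

```text
time: 3.45
position: [0.6347, -0.1169, -0.0043]
orientation: [-0.0, 0.22, 0.975, 0.0]
force: [-0.1, -0.4, 0.0]
opening: 0.999
finger_force: 0.0
```

Call:
move_arm(
  increments=[
    [[0, 0, 0, 0, 0, 0, 0.1], [0, 0, 0, 0, 0, 0, 0.15], [0, 0, 0, 0, 0, 0, 0.2], [0, 0, 0, 0, 0, 0, 0.25], [0, 0, 0, 0, 0, 0, 0.3], [0, 0, 0, 0, 0, 0, 0.4], [0, 0, 0, 0, 0, 0, 0.5], [0, 0, 0, 0, 0, 0, 0.5], [0, 0, 0, 0, 0, 0, 0.5], [0, 0, 0, 0, 0, 0, 0.5], [0, 0, 0, 0, 0, 0, 0.5], [0, 0, 0, 0, 0, 0, 0.5]],
  ],
)

```text
time: 4.45
position: [0.6358, -0.117, -0.0026]
orientation: [0.001, 0.22, 0.975, 0.0]
force: [-1.0, 1.1, 5.7]
opening: 0.733
finger_force: 44.4
```

Gripped at about 62–64 mm. I lift gently, then check.

Call:
move_arm(
  increments=[
    [[0, 0, -0.003, 0, 0, 0, 0.5], [0, 0, -0.006, 0, 0, 0, 0.5], [0, 0, -0.011, 0, 0, 0, 0.5], [0, 0, -0.015, 0, 0, 0, 0.5], [0, 0, -0.015, 0, 0, 0, 0.5], [0, 0, -0.015, 0, 0, 0, 0.5], [0, 0, -0.015, 0, 0, 0, 0.5], [0, 0, -0.015, 0, 0, 0, 0.5], [0, 0, -0.015, 0, 0, 0, 0.5], [0, 0, -0.01, 0, 0, 0, 0.5], [0, 0, -0.005, 0, 0, 0, 0.5], [0, 0, 0, 0, 0, 0, 0.5]],
  ],
)

```text
time: 5.45
position: [0.6362, -0.1174, 0.1237]
orientation: [0.002, 0.22, 0.975, -0.0]
force: [1.1, 0.8, -1.3]
opening: 0.731
finger_force: 44.1
```

Run:
```python
from m import *
o=r.observe();print(o['position'],o['force'],o['opening'],o['finger_force'])
p,d=grab('scene');W=cloud('scene',d);np.savez('s2.npz',p=p,W=W)
cv2.imwrite('pics/c2.png',cv2.resize(p[150:270,240:400],(800,600),interpolation=cv2.INTER_CUBIC)[:,:,::-1])
```

```text
[ 0.63620357 -0.11738913  0.1236911 ] [ 1.06335828  0.84262851 -1.34862964] 0.7312687228865536 44.11091638728976
```

View pics/c2.png

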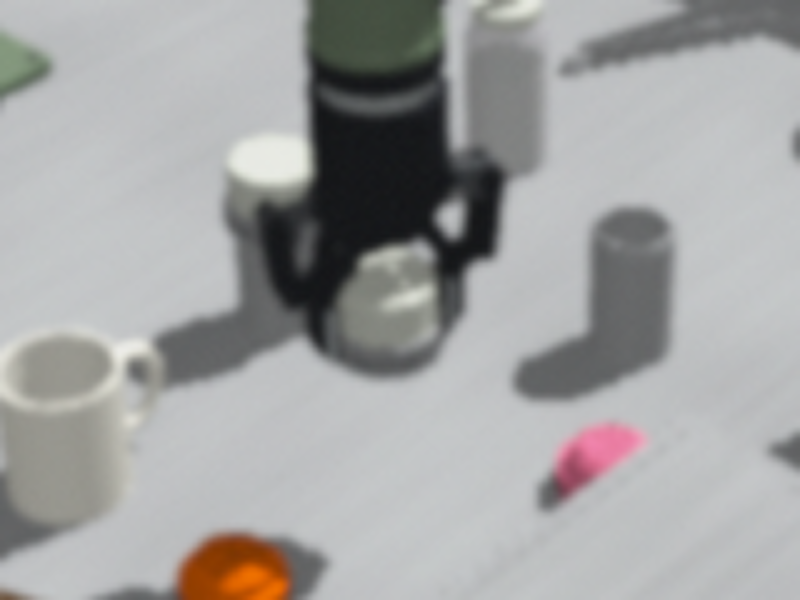

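The top with its cap is held level between the fingers at crop (385,310), and the counter below is clear. I measure the held top for its offset to the can.

Run:
```python
from m import *
z=np.load('s2.npz');W=z['W'];p=z['p'].astype(int)
c=(.635,-.117)
w=W.reshape(-1,3);rgb=p.reshape(-1,3)
m=np.isfinite(w[:,2])&(np.hypot(w[:,0]-c[0],w[:,1]-c[1])<.042)&(w[:,2]>.1)&(w[:,2]<.19)
white=m&(rgb.min(1)>140); s=w[white]
print(len(s),np.percentile(s[:,2],[2,50,90,97]))
side=s[s[:,2]<.168]; print('cap side fit',fit(side[:,0],side[:,1],.029)[:2],len(side))
g=w[m&(rgb.min(1)>60)&(w[:,2]<.152)]
print('skirt fit',fit(g[:,0],g[:,1],.032)[:2],len(g),np.percentile(g[:,2],[1,5,50]))
for k in np.arange(.1,.19,.008):
    a=w[m&(w[:,2]>=k)&(w[:,2]<k+.008)]; b=rgb[m&(w[:,2]>=k)&(w[:,2]<k+.008)]
    if len(a):print(round(k,3),len(a),b.mean(0).round(),fit(a[:,0],a[:,1],.03)[:2].round(4))
```

```text
101 [0.13350225 0.17357032 0.17676665 0.17778301]
cap side fit [ 0.63776571 -0.12261867] 25
skirt fit [ 0.63524492 -0.11679983] 202 [0.12661993 0.12794125 0.14179874]
0.124 28 [119. 121. 122.] [ 0.6366 -0.1187]
0.132 61 [94. 96. 97.] [ 0.6375 -0.119 ]
0.14 84 [107. 109. 108.] [ 0.6374 -0.1179]
0.148 66 [116. 119. 114.] [ 0.6358 -0.1165]
0.156 61 [112. 114. 109.] [ 0.6355 -0.1163]
0.164 76 [124. 126. 120.] [ 0.6356 -0.1152]
0.172 187 [130. 133. 126.] [ 0.6205 -0.1241]
0.18 30 [36. 37. 39.] [ 0.6349 -0.1227]
0.188 5 [27. 27. 29.] [ 0.6419 -0.1233]
```

Call:
move_arm(
  increments=[
    [[0.005, 0.011, 0, 0, 0, 0, 0.5], [0.01, 0.022, 0, 0, 0, 0, 0.5], [0.01, 0.022, 0, 0, 0, 0, 0.5], [0.01, 0.022, 0, 0, 0, 0, 0.5], [0.01, 0.022, 0, 0, 0, 0, 0.5], [0.01, 0.022, 0, 0, 0, 0, 0.5], [0.01, 0.022, 0, 0, 0, 0, 0.5], [0.01, 0.022, 0, 0, 0, 0, 0.5], [0.01, 0.022, 0, 0, 0, 0, 0.5], [0.0077, 0.0133, 0, 0, 0, 0, 0.5], [0, 0, 0, 0, 0, 0, 0.5], [0, 0, 0, 0, 0, 0, 0.5]],
  ],
)

```text
time: 6.5
position: [0.6363, 0.1048, 0.1202]
orientation: [-0.001, 0.219, 0.976, -0.001]
force: [0.0, -0.3, -1.8]
opening: 0.726
finger_force: 44.1
```

Run:
```python
from m import *
P=[]
for i in range(3):
    o=r.observe();P.append(o['position']);p,d=grab('scene')
print(np.mean(P,0),o['force'],o['opening'])
W=cloud('scene',d)
w=W.reshape(-1,3);rgb=p.reshape(-1,3).astype(int);c=(.638,.104)
m=np.isfinite(w[:,2])&(np.hypot(w[:,0]-c[0],w[:,1]-c[1])<.042)
g=w[m&(rgb.min(1)>60)&(w[:,2]>.115)&(w[:,2]<.152)];print('skirt',fit(g[:,0],g[:,1],.032)[:2],len(g),np.percentile(g[:,2],[1,5]))
g=w[m&(w[:,2]>.02)&(w[:,2]<.082)];print('can',fit(g[:,0],g[:,1],.027)[:2],len(g))
cv2.imwrite('pics/c3.png',cv2.resize(p[130:250,290:450],(800,600),interpolation=cv2.INTER_CUBIC)[:,:,::-1])
```

```text
[0.63659573 0.10383059 0.12042435] [-0.26456241  0.1560319  -2.11218951] 0.7272819027784239
skirt [0.63607073 0.10417598] 182 [0.12459397 0.12582629]
can [0.63878741 0.10478003] 326
```

View pics/c3.png

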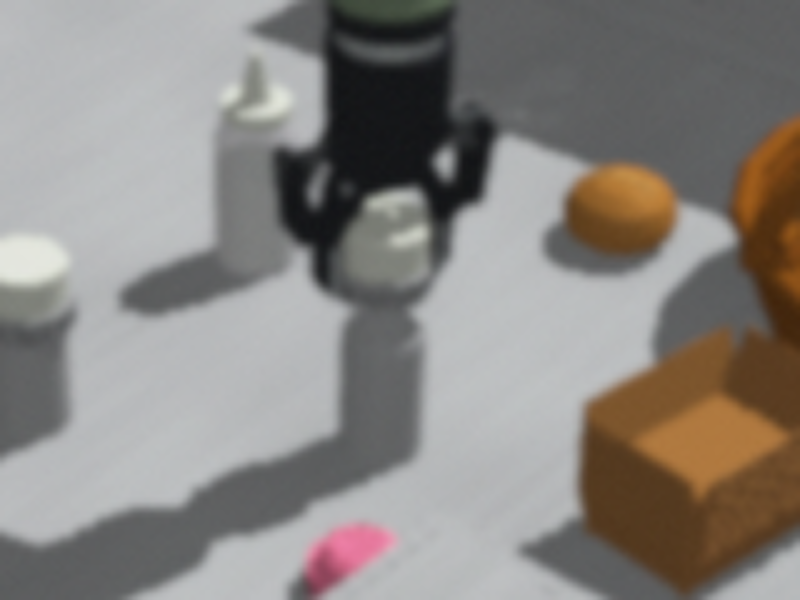

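The top hangs level right above the can (skirt centre crop (383,270), can (381,330)). A 1.5 mm correction in x, then I descend.

Call:
move_arm(
  increments=[
    [[-0.0013, 0.0006, 0, 0, 0, 0, 0.5], [0, 0, 0.008, 0, 0, 0, 0.5], [0, 0, 0.008, 0, 0, 0, 0.5], [0, 0, 0.007, 0, 0, 0, 0.5], [0, 0, 0.005, 0, 0, 0, 0.5], [0, 0, 0.004, 0, 0, 0, 0.5], [0, 0, 0.003, 0, 0, 0, 0.5], [0, 0, 0.002, 0, 0, 0, 0.5], [0, 0, 0, 0, 0, 0, 0.5]],
  ],
)

```text
time: 7.4
position: [0.6384, 0.1038, 0.0837]
orientation: [-0.0, 0.22, 0.975, -0.0]
force: [0.2, 0.1, -1.3]
opening: 0.729
finger_force: 44.2
```

Call:
move_arm(
  increments=[
    [[0, 0, 0.001, 0, 0, 0, 0.5], [0, 0, 0.001, 0, 0, 0, 0.5], [0, 0, 0.001, 0, 0, 0, 0.5], [0, 0, 0.001, 0, 0, 0, 0.5], [0, 0, 0.001, 0, 0, 0, 0.5], [0, 0, 0, 0, 0, 0, 0.5], [0, 0, 0, 0, 0, 0, 0.5]],
  ],
)

```text
time: 7.98
position: [0.6386, 0.1037, 0.0792]
orientation: [-0.0, 0.22, 0.975, -0.0]
force: [0.8, -0.8, -1.4]
opening: 0.726
finger_force: 44.2
```

Call:
move_arm(
  increments=[
    [[0, 0, 0.001, 0, 0, 0, 0.5], [0, 0, 0.001, 0, 0, 0, 0.5], [0, 0, 0.001, 0, 0, 0, 0.5], [0, 0, 0.001, 0, 0, 0, 0.5], [0, 0, 0.001, 0, 0, 0, 0.5], [0, 0, 0, 0, 0, 0, 0.5], [0, 0, 0, 0, 0, 0, 0.5]],
  ],
)

```text
time: 8.57
position: [0.6386, 0.1037, 0.0741]
orientation: [-0.0, 0.22, 0.975, -0.0]
force: [-0.1, -0.3, -1.1]
opening: 0.728
finger_force: 44.2
```

Call:
move_arm(
  increments=[
    [[0, 0, 0.0005, 0, 0, 0, 0.5], [0, 0, 0.0005, 0, 0, 0, 0.5], [0, 0, 0.0005, 0, 0, 0, 0.5], [0, 0, 0, 0, 0, 0, 0.5], [0, 0, 0, 0, 0, 0, 0.5]],
  ],
)

```text
time: 8.98
position: [0.639, 0.1037, 0.0734]
orientation: [0.0, 0.22, 0.975, 0.0]
force: [-1.3, 0.0, 3.0]
opening: 0.729
finger_force: 44.4
```

Contact came at the seating height (origin about 76 mm). I press a hair more, then let go.

Call:
move_arm(
  increments=[
    [[0, 0, 0.0005, 0, 0, 0, 0.5], [0, 0, 0, 0, 0, 0, 0.5], [0, 0, 0, 0, 0, 0, 0.25], [0, 0, 0, 0, 0, 0, 0.2], [0, 0, 0, 0, 0, 0, 0.15], [0, 0, 0, 0, 0, 0, 0.1], [0, 0, 0, 0, 0, 0, 0], [0, 0, 0, 0, 0, 0, 0], [0, 0, 0, 0, 0, 0, 0]],
  ],
)

```text
time: 9.73
position: [0.6387, 0.1037, 0.0722]
orientation: [-0.0, 0.22, 0.975, -0.0]
force: [0.1, 0.2, 0.6]
opening: 1.0
finger_force: 0.0
```

Run:
```python
from m import *
o=r.observe();print(o['position'],o['force'],o['opening'])
p,d=grab('scene')
W=cloud('scene',d)
w=W.reshape(-1,3);rgb=p.reshape(-1,3).astype(int);c=(.638,.104)
m=np.isfinite(w[:,2])&(np.hypot(w[:,0]-c[0],w[:,1]-c[1])<.042)
g=w[m&(rgb.min(1)>60)&(w[:,2]>.074)&(w[:,2]<.098)];print('skirt',fit(g[:,0],g[:,1],.032)[:2],len(g))
g=w[m&(w[:,2]>.01)&(w[:,2]<.072)];print('can',fit(g[:,0],g[:,1],.027)[:2],len(g))
cv2.imwrite('pics/c4.png',cv2.resize(p[150:240,310:430],(800,600),interpolation=cv2.INTER_CUBIC)[:,:,::-1])
```

```text
[0.63869076 0.10369979 0.07216492] [0.06685322 0.18247899 0.61597042] 0.9998365422442327
skirt [0.63873065 0.1052287 ] 127
can [0.63865958 0.10555336] 271
```

View pics/c4.png

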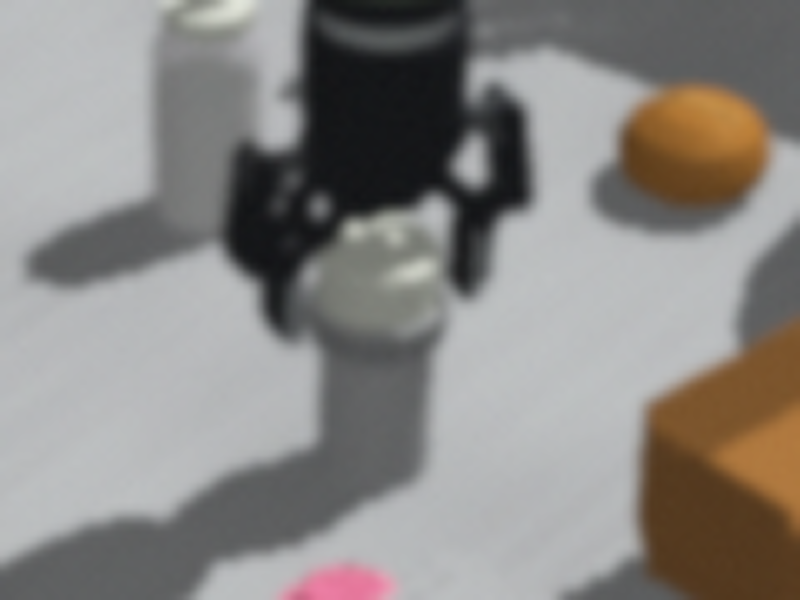

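The top is seated level on the can and concentric with it (skirt and can fits agree within 0.3 mm). The can is standing and the cap is still on. I raise to cap height and close lightly.

Call:
move_arm(
  increments=[
    [[0, 0, -0.005, 0, 0, 0, 0], [0, 0, -0.01, 0, 0, 0, 0], [0, 0, -0.009, 0, 0, 0, 0], [0, 0, -0.004, 0, 0, 0, 0], [0, 0, 0, 0, 0, 0, 0], [0, 0, 0, 0, 0, 0, 0]],
  ],
  newtons=25,
)

```text
time: 10.28
position: [0.6393, 0.1037, 0.1014]
orientation: [0.001, 0.22, 0.975, 0.0]
force: [0.8, -0.0, -0.9]
opening: 1.004
finger_force: 0.0
```

Call:
move_arm(
  increments=[
    [[0, 0, 0, 0, 0, 0, 0.15], [0, 0, 0, 0, 0, 0, 0.2], [0, 0, 0, 0, 0, 0, 0.25], [0, 0, 0, 0, 0, 0, 0.28], [0, 0, 0, 0, 0, 0, 0.31], [0, 0, 0, 0, 0, 0, 0.34], [0, 0, 0, 0, 0, 0, 0.38], [0, 0, 0, 0, 0, 0, 0.45], [0, 0, 0, 0, 0, 0, 0.5], [0, 0, 0, 0, 0, 0, 0.5], [0, 0, 0, 0, 0, 0, 0.5]],
  ],
)

```text
time: 11.2
position: [0.6387, 0.1037, 0.1002]
orientation: [0.0, 0.22, 0.975, -0.0]
force: [-0.1, -0.4, 0.8]
opening: 0.675
finger_force: 26.8
```

Run:
```python
from m import *
for i in range(4):
    o=r.observe();print(o['position'],np.round(o['force'],2),o['opening'],o['finger_force'],tool(o['force'])[1]);p,d=grab('scene')
W=cloud('scene',d)
w=W.reshape(-1,3);rgb=p.reshape(-1,3).astype(int);c=(.638,.104)
m=np.isfinite(w[:,2])&(np.hypot(w[:,0]-c[0],w[:,1]-c[1])<.042)
g=w[m&(w[:,2]>.01)&(w[:,2]<.072)];print('can',fit(g[:,0],g[:,1],.027)[:2],len(g))
```

```text
[0.63872839 0.10366922 0.1002479 ] [-0.1  -0.37  0.78] 0.6748775973022423 26.775786839425564 -0.37318705248959255
[0.63871072 0.10370804 0.10026338] [0.53 0.55 0.08] 0.6727106447140947 26.775070410221815 0.7249278804380618
[0.63872476 0.10366576 0.10028098] [0.31 0.43 0.07] 0.6747560701965427 26.77519580349326 0.5243314176321116
[0.63870203 0.10368641 0.10025295] [ 0.43 -0.13 -0.11] 0.6749798042198114 26.77467243745923 0.07326413942595532
can [0.63818262 0.10579194] 269
```

Call:
move_arm(
  increments=[
    [[0, 0, -0.001, 0, 0, 0, 0.5], [0, 0, -0.002, 0, 0, 0, 0.5], [0, 0, -0.002, 0, 0, 0, 0.5], [0, 0, -0.002, 0, 0, 0, 0.5], [0, 0, -0.002, 0, 0, 0, 0.5], [0, 0, -0.002, 0, 0, 0, 0.5], [0, 0, -0.002, 0, 0, 0, 0.5], [0, 0, -0.002, 0, 0, 0, 0.5], [0, 0, -0.002, 0, 0, 0, 0.5], [0, 0, -0.003, 0, 0, 0, 0.5], [0, 0, -0.003, 0, 0, 0, 0.5], [0, 0, -0.002, 0, 0, 0, 0.5]],
  ],
)

```text
time: 12.4
position: [0.6389, 0.1037, 0.1258]
orientation: [0.0, 0.22, 0.975, 0.0]
force: [-0.1, -0.1, 0.3]
opening: 0.673
finger_force: 26.8
```

Call:
move_arm(
  increments=[
    [[0, 0, -0.004, 0, 0, 0, 0.5], [0, 0, -0.008, 0, 0, 0, 0.5], [0, 0, -0.01, 0, 0, 0, 0.5], [0, 0, -0.01, 0, 0, 0, 0.5], [0, 0, -0.01, 0, 0, 0, 0.5], [0, 0, -0.01, 0, 0, 0, 0.5], [0, 0, -0.008, 0, 0, 0, 0.5], [0, 0, -0.006, 0, 0, 0, 0.5], [0, 0, -0.003, 0, 0, 0, 0.5], [0, 0, -0.001, 0, 0, 0, 0.5], [0, 0, 0, 0, 0, 0, 0.5], [0, 0, 0, 0, 0, 0, 0.5]],
  ],
)

```text
time: 13.4
position: [0.6383, 0.1037, 0.1946]
orientation: [-0.001, 0.22, 0.975, -0.0]
force: [0.1, 0.7, -1.1]
opening: 0.675
finger_force: 26.8
```

Run:
```python
from m import *
o=r.observe();print(o['position'],o['force'],o['opening'],o['finger_force'],o['time'])
p,d=grab('scene')
W=cloud('scene',d)
w=W.reshape(-1,3);rgb=p.reshape(-1,3).astype(int);c=(.638,.104)
m=np.isfinite(w[:,2])&(np.hypot(w[:,0]-c[0],w[:,1]-c[1])<.042)
for n,a,b,R in(('can',.01,.072,.027),('skirt',.077,.094,.032),('deck side',.098,.107,.025)):
    g=w[m&(w[:,2]>a)&(w[:,2]<b)];print(n,fit(g[:,0],g[:,1],R)[:2],len(g))
g=w[m&(w[:,2]>.108)&(w[:,2]<.118)];A=np.c_[g[:,0]-c[0],g[:,1]-c[1],np.ones(len(g))]
s=np.linalg.lstsq(A,g[:,2],rcond=None)[0];print('deck plane slopes,z',s,len(g))
h=w[m&(w[:,2]>.15)&(w[:,2]<.23)&(rgb.min(1)>70)];print('cap z lo',np.percentile(h[:,2],[0,3,50,98]))
cv2.imwrite('pics/c5.png',cv2.resize(p[120:240,290:450],(800,600),interpolation=cv2.INTER_CUBIC)[:,:,::-1])
```

```text
[0.63827286 0.10368688 0.19461202] [ 0.05628298  0.68453329 -1.06126932] 0.6747093203821442 26.782706826925278 13.4
can [0.63840076 0.10538255] 270
skirt [0.6383143  0.10428433] 94
deck side [0.6392977  0.10485376] 54
deck plane slopes,z [ 0.017413   -0.01286563  0.11046978] 95
cap z lo [0.18859728 0.19326198 0.21627825 0.22417263]
```

View pics/c5.png

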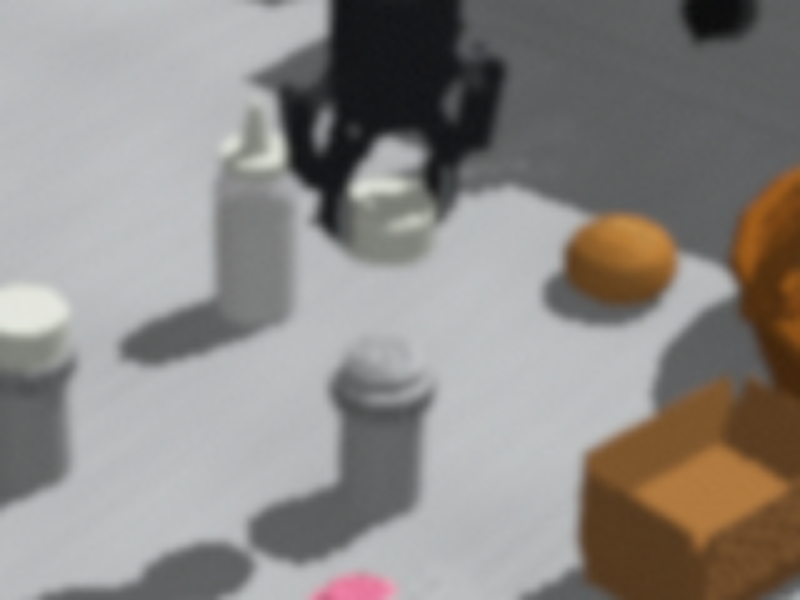

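The metal top sits level on the can at crop (382,375). The deck measures about 110.5 mm high and the tilt is about 1°, within noise. The cap is held alone at crop (388,220), its lower edge about 190 mm up, roughly 8 cm clear. I hand the job in.

```bash
python3 -c "
from workcell import r
print(r.job_done())"
```

```text
the job is handed in; nothing more can be done
None
```

The metal top is seated level on the can, and the job was handed in at about 13.5 s with the dust cap held alone in the gripper about 8 cm above it; the other things on the counter were not touched.

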